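Load a valve plate into the press nest under its sprung clips

TASK

Load the valve plate into the hand press, ready for pressing. Take the white nylon push block and, touching the plate with the block only and not with bare fingers, slide it along the nest under the two sprung clips until both have ridden up over its raised land and snapped down behind it and the plate is fully home against the stop screw; hold it there for a moment with a light push of about 10 N, never more than 20 N, because the screw's setting can only be felt. Then set the push block back down on the table the way up it was, and leave the bushing, the valve seat insert and the reed valves where they are.

Things in the scene. Friction and masses are not known exactly. Their poses are not given: they have to be found in the camera images.
- nest: Low dark steel slideway on the press. Origin on its bed under the ram axis, 45 mm above the table; the plate is pushed in along +x, z up. Bed x = -195 (mouth) to 62 mm, 92 mm wide. Side guides 10 mm high, inner faces y = +-35 mm. Clip toes bear at x = -44, y = +-26 mm. The clips have snapped down once the plate's centre is past x = -12 mm; it is home with its centre somewhere in x = -9 to 9 mm.
- clip_left (a joint): Bronze spring clip, 9 mm wide, at y = +26 mm of the nest, hinged at x = 14 mm, its upturned lip facing the mouth (to x = -63 mm). Rad, grows as the toe lifts: 0 free, 0.07 on the plate's flange, 0.137 on its land. It rides up when the plate is pushed in. Both clips together resist with about 8 N climbing the flange, 10 N climbing the land, then snap down; between, the plate drags about 3 N.
- clip_right (a joint): The same clip on the nest's y = -26 mm side, with the same values.
- press: Green cast hand press, fixed, 0.30 m tall. Origin on the table under the ram axis, axes as the nest's. Its head overhangs x > -41 mm, underside 150 mm above the table. The rigid pad of a stop screw in its column stops the plate's leading edge at x = 56 mm, give or take 9 mm: its setting is not given, only felt, as a push rising well above the drag. The clips' grip then keeps the plate bearing on it.
- plate_center (a point): Centre of the steel valve plate, 6 mm above its underside. 112 mm long (x, along the nest), 66 mm wide, about 0.45 kg: end flanges 28 mm long, 8 mm thick; between them a raised land 56 mm long, 12 mm thick, full width, with a bushed bore and ports. It starts flat on the bed at the nest's mouth between the guides, about 2 mm loose each side, ahead of the clips.
- block_center (a point): Centre of the white nylon push block: a plain bar 120 mm long (its x), 30 mm wide (y), 40 mm tall (z), 0.17 kg, loose on the table. Either end may push. Held across its 30 mm width near mid-length, underside about 2 mm above the bed and in line with the nest, it passes between the guides and the clips while the fingers stay above the guides.
- bushing: Bronze bushing standing on the table, 30 mm across, 32 mm tall; origin at the centre of its underside. To be left alone.
- seat_insert: Steel valve seat insert, a ring 46 mm across and 14 mm tall lying on the table; origin at the centre of its underside. To be left alone.
- reed_ring: Seven blued reed valves strung on a wire hoop, lying flat on the table, 150 mm across, 7 mm tall; origin at the centre of its underside. To be left alone.
Not all that is in view belongs to the job. Of the things that look like the part that bears block_center, the larger one is meant. What is shaped like the part that bears plate_center but green is not meant.

How it is judged:
On the way, in this order (a step that is already met when the one before it is completed fails the run):
1. both clips have ridden up onto the raised land (value of joint each of clip_left, clip_right above 0.115 rad), for 0.05 s.
2. with both clips snapped down behind the land, the plate is held pushed onto the stop screw (value of joint clip_left between 0.045 and 0.095 rad and value of joint clip_right between 0.045 and 0.095 rad and contact force between valve_plate and press above 2 N), for 0.2 s.
At the end, for the whole second after the job is handed in: both clips are down on the plate's rear flange behind its raised land (each 0.045 to 0.095 rad), the plate lies flat on the bed, at rest and still bearing on the stop screw (over 0.2 N), and the push block lies still and level (within 0.1 rad) on the table, its centre 16 to 24 mm high (value of joint clip_left between 0.045 and 0.095 rad and value of joint clip_right between 0.045 and 0.095 rad and contact force between valve_plate and press above 0.2 N and linear speed of valve_plate below 0.01 m/s and z of plate_center in the frame of nest between 0.003 and 0.009 m and height (world z) of block_center between 0.016 and 0.024 m and angle between block_center's own z axis and vertical below 0.1 rad and linear speed of push_block below 0.02 m/s); the robot touches nothing.
It fails at once if the block pushes on the plate with over 20 N (contact force between push_block and valve_plate above 20 N).
It fails at once if bare fingers or the arm touch the valve plate (contact force between any of the fingers, the arm and valve_plate above 0.5 N).
It fails at once if the bushing, the valve seat insert or the ring of reed valves is moved by over 15 mm (distance of any of bushing, seat_insert, reed_ring from where it was at the start of the episode above 0.015 m).
It also fails if it takes over 67 s, if anything falls off the work surface, if the arm or the gripper's body presses on something with over 40 N, if the wrist force passes 120 N, or if a joint passes its speed limit or range.

ROBOT

A 6-joint arm with a two-finger parallel gripper is mounted at the origin on the work surface. World frame = base frame: x ahead of the robot, y to its left, z up, the work surface at z = 0. Lengths are in m, angles in rad, forces in N, time in s.
With the tool pointing down it reaches from about 0.35 to 0.925 m from the base axis. Payload 6.4 kg.
Tool frame: the origin (TCP) lies on the centre line of the jaws, within the pads' length; the fingertips stand 8 mm ahead of it and the grasp point (between the pads) lies 11 mm behind it; z points along the fingers, y is the direction in which the jaws open and shut (so a half turn about z gives the same grasp; the last joint's range is limited). The gripper opens to 94 mm and grips with 3 to 60 N. Pads are 16 mm wide; open, the fingers measure 119 mm over their backs; the gripper's body (75 mm by 177 mm) begins 78 mm behind the grasp point.
Start: joints at [0.984, 0.245, 1.558, -0, 1.339, -0.174], TCP at [0.261, 0.595, 0.213] pointing down, gripper open.
Joint ranges: [-3.13, 3.13], [-1.02, 2.26], [0.13, 2.54], [-0.95, 4.09], [0.21, 2.88], [-2.74, 2.74]. Speed limits (rad/s): [2.57, 2.57, 3.14, 3.14, 3.14, 3.14].

INTERFACE

Orientations are given as a unit quaternion [x, y, z, w].
In Python, from station import env gives the robot as it stands. Calls block until the motion is done:
- env.reach(position, orientation): joint-space move of the TCP to a pose.
- env.move_linear(position, v=0.15, rotation=None, guard=None): straight line of the TCP; rotation=None keeps the orientation; v is the mean speed in m/s. With guard (N) it stops when the force on the tool has changed by that much, and returns True; else False.
- env.move_j(angles): joint-space move.
- env.ungrasp() and env.grasp(newtons=None): open the fingers fully, or close them until they stop; newtons is the grip in N (None keeps the last).
- env.wait(seconds).
- env.ik(position, orientation): joint angles nearest the present ones, or None.
- env.sense(): the state.
- env.camera(name): name is "scene" or "top" or "wrist"; returns a dict with "image" (400x640x3 uint8, blue, green, red), "range_z" (400x640 float32, m along the optical axis (not along the pixel's ray), 0 where there is no reading), "intrinsics" (3x3 intrinsics, pixels), "rvec" (rotation vector, rad) and "tvec" (3), from world to camera coordinates, as OpenCV has them; the wrist camera has in their place "tool_from_camera" (4x4, takes a point from camera to tool coordinates, whose origin is the TCP and whose axes are the flange's). Camera axes: x right, y down, z forward; pixel columns grow to the right and rows downward; lengths in m; the calibration is good to about 2 mm. A picture is of the moment at which its call begins: read the wrist's pose just before it.
A pose or a line that the arm cannot do raises env.IKError and nothing moves.
- env.job_done(): hands the job in, once; it reports no verdict.
Trained networks look in the newest picture that a camera, given by its name, has taken for a name from the list of things; names that differ only in an ending like _2 or _b are one class to them, and where a whole thing is asked for, a point or a joint stands for the part that bears it (a point fixed in the world has none). Each returns a list of dicts, best first, with "score" (0 to 1); they miss things now and then, are a little off and sometimes report something else, mostly with a low value. They report only what shows in the picture. A call takes as long as a camera call. They do not tell look-alikes from the thing itself.
- env.look_for(target, camera): "box" ([left, top, right, bottom] in pixels, round what is visible of it).
- env.masks_of(target, camera): "pixels" (400x640 bool, what is visible of it) and "box" ([left, top, right, bottom] in pixels, round what is visible of it).
- env.spot_point(target, camera): "uv" ([column, row] in pixels: a listed point, or the origin of a listed thing).
The state is a dict: "t": time; "qpos": joint angles; "joint_vel": joint speeds; "effort": joint torques, N m; "ee_pos": TCP position; "orientation": TCP orientation; "wrist_force": force on the tool from outside, world axes, zero at the start; "moment": the same for the moment, N m; "opening": finger opening in m.
Only numpy, scipy, OpenCV 4.12 (cv2) and the standard library are available. Lean on these libraries where they do the work, as an engineer would, in place of code of your own. Each camera call takes 0.05 s, during which the arm holds its last target.

## Working session

There is one attempt and no reset: what is moved stays moved. The work goes in short steps, each a Python script; the robot and the scene stay as the last script left them, time stands still between calls to the robot, and variables do not carry over. Pictures are saved under pics/ and viewed, and the job is handed in when it is done.

```bash
ls; mkdir -p pics; python3 - <<'E'
from station import env
import cv2
s=env.sense(); print(s)
for c in ["scene","top","wrist"]:
    d=env.camera(c); cv2.imwrite(f"pics/a_{c}.png",d["image"])
    print(c,d["intrinsics"].tolist(),d.get("rvec"),d.get("tvec"),d.get("tool_from_camera"))
    for n in ["nest","plate_center","block_center","clip_left","press","bushing","seat_insert","reed_ring"]:
        print(n,[(round(x["score"],2),[int(v) for v in x["box"]]) for x in env.look_for(n,c)])
E
```

```text
pics
{'t': 0.0, 'qpos': array([ 9.83905088e-01,  2.45799043e-01,  1.55899383e+00, -3.51252985e-05,
        1.33872861e+00, -1.74085912e-01]), 'joint_vel': array([-5.89317320e-05,  9.41167325e-04,  2.91412142e-04,  2.00004152e-04,
        9.74851325e-04,  4.61922449e-04]), 'effort': array([-4.43565432e-05, -4.15859306e+01, -3.14588857e+01,  6.84530265e-02,
        3.35644023e-02, -1.70724429e-04]), 'ee_pos': array([0.26043026, 0.59490246, 0.21236583]), 'orientation': array([ 2.04936187e-01,  9.78774861e-01, -9.01787239e-04, -3.42292128e-04]), 'wrist_force': array([-0.30239659,  0.15914614, -0.85159044]), 'moment': array([ 0.03567904,  0.00456759, -0.02105397]), 'opening': 0.09375459870542695}
scene [[379.25354066483146, 0.0, 312.6810494085536], [0.0, 379.25354066483146, 200.57800794318774], [0.0, 0.0, 1.0]] [ 1.60544762  1.86325201 -0.87384829] [-0.0289383  -0.31363262  1.20596729] None
nest [(0.57, [130, 177, 260, 225])]
plate_center [(0.88, [195, 182, 256, 210]), (0.79, [233, 158, 286, 187])]
block_center [(0.91, [351, 158, 375, 188]), (0.72, [329, 190, 386, 215])]
clip_left [(0.44,
[... 701 characters left out ...]
ng [(0.67, [371, 182, 426, 215]), (0.49, [343, 110, 357, 128])]
seat_insert []
reed_ring [(0.62, [203, 102, 265, 163]), (0.4, [361, 167, 483, 225])]
wrist [[294.9817275232635, 0.0, 319.39975987527924], [0.0, 294.9817275232635, 197.80184095995344], [0.0, 0.0, 1.0]] None None [[ 4.42947560e-04 -9.61452101e-01 -2.74972109e-01  7.97709135e-02]
 [ 9.99999815e-01  3.11329559e-04  5.22303954e-04 -1.91677645e-04]
 [-4.16563289e-04 -2.74972289e-01  9.61452062e-01 -1.71280896e-01]
 [ 0.00000000e+00  0.00000000e+00  0.00000000e+00  1.00000000e+00]]
nest []
plate_center []
block_center []
clip_left [(0.67, [235, 340, 268, 364])]
press []
bushing []
seat_insert [(0.85, [235, 339, 264, 366])]
reed_ring []
```

View pics/a_scene.png

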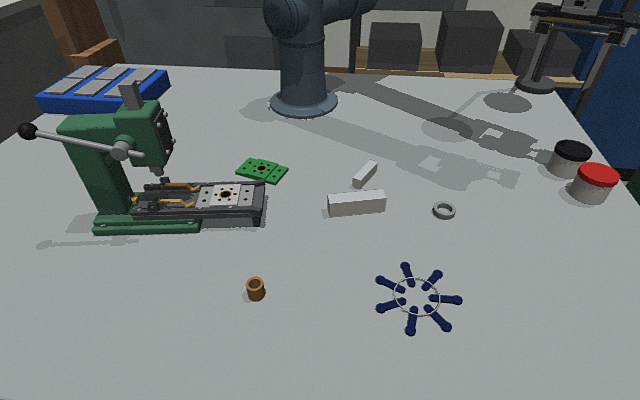

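View pics/a_top.png

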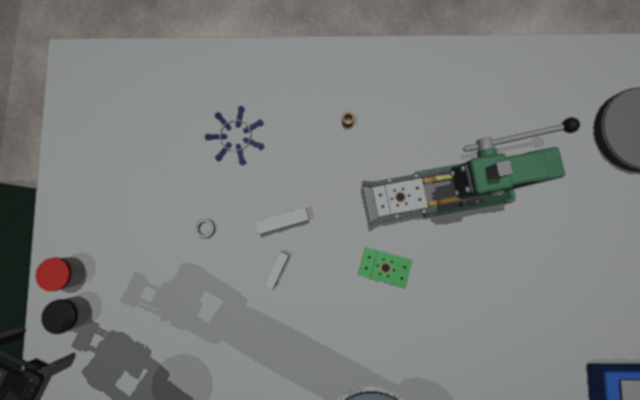

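View pics/a_wrist.png

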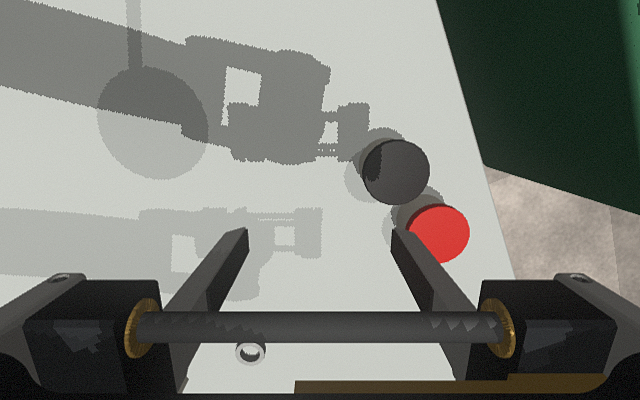

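The top view shows the large block at about (282,221), the small look-alike at (277,270), the white plate at (400,198) in the nest mouth, and the green decoy at (385,268). Next I convert these to world positions.

```bash
cat > h.py <<'E'
from station import env
import numpy as np, cv2
from scipy.spatial.transform import Rotation as R
def cloud(d,pose=None):
    K=d["intrinsics"]; z=d["range_z"]; v,u=np.mgrid[0:400,0:640]
    P=np.dstack([(u-K[0,2])/K[0,0]*z,(v-K[1,2])/K[1,1]*z,z])
    if "rvec" in d and d["rvec"] is not None:
        Rm,_=cv2.Rodrigues(np.array(d["rvec"],float)); W=(P-np.array(d["tvec"]).ravel())@Rm
    else:
        T=np.array(d["tool_from_camera"]); W=P@T[:3,:3].T+T[:3,3]
        W=W@R.from_quat(pose["orientation"]).as_matrix().T+pose["ee_pos"]
    W[z<=0]=np.nan
    return W
def rect(xy):
    r=cv2.minAreaRect((xy*1000).astype(np.float32)); return r
E
python3 - <<'E'
from h import *
for c in ["top","scene"]:
    d=env.camera(c); W=cloud(d); 
    for n in ["nest","plate_center","block_center","bushing","seat_insert","reed_ring"]:
        for m in env.masks_of(n,c):
            p=W[m["pixels"]]; p=p[~np.isnan(p[:,0])]
            if len(p)<5: continue
            zt=np.percentile(p[:,2],90); q=p[np.abs(p[:,2]-zt)<.006]
            print(c,n,round(m["score"],2),[int(v) for v in m["box"]],"ztop",zt.round(4),"med",np.median(p,0).round(3), "rect(top)",np.round(rect(q[:,:2])[0],1),np.round(rect(q[:,:2])[1],1),round(rect(q[:,:2])[2],1))
E
```

```text
top nest 0.97 [361, 168, 481, 225] ztop 0.0584 med [ 0.54  -0.131  0.051] rect(top) [ 547.7 -112.8] [ 98.7 253.3] 11.3
top plate_center 0.95 [362, 247, 410, 289] ztop 0.0125 med [ 0.378 -0.034  0.009] rect(top) [378.7 -34.9] [112.   65.8] 74.2
top plate_center 0.55 [372, 181, 428, 214] ztop 0.0575 med [ 0.537 -0.063  0.054] rect(top) [537.4 -63.7] [ 64.9 111.9] 9.5
top block_center 0.93 [265, 251, 289, 287] ztop 0.0289 med [0.377 0.213 0.027] rect(top) [375.2 214. ] [21.  82.9] 65.1
top seat_insert 0.75 [194, 215, 216, 239] ztop 0.0143 med [0.47  0.387 0.011] rect(top) [469.5 385.2] [43.9 44.7] 28.1
top reed_ring 0.71 [204, 105, 264, 165] ztop 0.0055 med [0.692 0.312 0.003] rect(top) [690.9 320.4] [147.1 140.5] 54.4
scene nest 0.69 [129, 177, 260, 227] ztop 0.0605 med [ 0.572 -0.145  0.046] rect(top) [ 549.4 -115.4] [102.2 255.6] 10.4
scene plate_center 0.83 [232, 159, 287, 186] ztop 0.0126 med [ 0.386 -0.034  0.009] rect(top) [379.7 -37. ] [112.6  69.2] 73.5
scene plate_center 0.61 [195, 182, 253, 213] ztop 0.0575 med [ 0.539 -0.063  0.055] rect(top) [538.3 -65.8] [ 80.5 112.7] 10.4
scene block_center 0.87 [330, 190, 388, 219] ztop 0.0402 med [0.496 0.201 0.033] rect(top) [488.2 200.2] [ 33.5 120.3] 18.0
scene block_center 0.85 [347, 159, 377, 190] ztop 0.0284 med [0.385 0.211 0.024] rect(top) [375.9 212.1] [23.1 86.2] 64.3
scene bushing 0.66 [246, 279, 267, 301] ztop 0.0318 med [0.735 0.048 0.023] rect(top) [729.1  47. ] [28.  28.7] 5.9
scene seat_insert 0.76 [432, 200, 452, 219] ztop 0.0143 med [0.476 0.384 0.012] rect(top) [471.9 383.7] [43.4 43. ] 72.5
scene reed_ring 0.93 [374, 259, 462, 335] ztop 0.0054 med [0.698 0.312 0.004] rect(top) [692.  319.9] [144.6 143.5] 55.0
```

```bash
cat >> h.py <<'E'
def down(heading):  # tool x axis points at world heading (rad), tool z down
    x=np.array([np.cos(heading),np.sin(heading),0]); z=np.array([0,0,-1.]); y=np.cross(z,x)
    return R.from_matrix(np.c_[x,y,z]).as_quat()
E
python3 - <<'E'
from h import *
rad=np.radians
for name,p,h in [("nest",(.53,-.05,.33),-79.5),("block",(.488,.2,.021),-72),("push0",(.52,.06,.07),-79.5),("push1",(.556,-.16,.068),-79.5)]:
    for o in (0,180):
        print(name,o,env.ik(np.array(p),down(rad(h+o))))
# look at nest from a mouth-side hover, camera on mouth side
h=rad(-79.5); n=np.array([np.cos(h),np.sin(h),0])
c=np.array([.538,-.064,0])
env.reach(c+[0,0,.30]-n*.03,down(h+np.pi))
s=env.sense(); d=env.camera("wrist"); print(s["t"],s["ee_pos"])
cv2.imwrite("pics/b_nest.png",d["image"]); np.savez("b.npz",W=cloud(d,s))
for m in env.masks_of("plate_center","wrist"):
    W=cloud(d,s); p=W[m["pixels"]]; p=p[~np.isnan(p[:,0])]; print(m["score"],m["box"],np.median(p,0),rect(p[:,:2]))
E
```

```text
nest 0 [-3.07184658e-01 -1.08366195e-01  1.71900259e+00 -4.44089210e-16
  1.53095626e+00  2.65114842e+00]
nest 180 [-3.07184658e-01 -1.08366195e-01  1.71900259e+00 -4.44089210e-16
  1.53095626e+00 -4.90444230e-01]
block 0 None
block 180 [ 1.73797861e-01  2.28976318e-01  1.97351164e+00 -4.44089210e-16
  9.39104698e-01 -1.40361405e-01]
push0 0 None
push0 180 [-1.01929132e-01  1.33922073e-01  1.97310115e+00 -4.44089210e-16
  1.03456943e+00 -2.85188704e-01]
push1 0 [-4.76068888e-01  2.56243385e-01  1.83343130e+00 -4.44089210e-16
  1.05191797e+00  2.48226419e+00]
push1 180 [-4.76068888e-01  2.56243385e-01  1.83343130e+00 -4.44089210e-16
  1.05191797e+00 -6.59328459e-01]
4.5083 [ 0.53258117 -0.03385631  0.29987576]
0.78 [191.7, 106.1, 260.6, 192.1] [ 0.38140081 -0.032043    0.00971353] ((377.6473388671875, -36.43956756591797), (116.5049057006836, 71.60468292236328), 74.5827407836914)
0.58 [294.1, 153.2, 342.0, 225.7] [ 0.53802568 -0.06029071  0.05550397] ((539.0712890625, -63.98284912109375), (66.97793579101562, 111.39152526855469), 11.123613357543945)
```

View pics/b_nest.png

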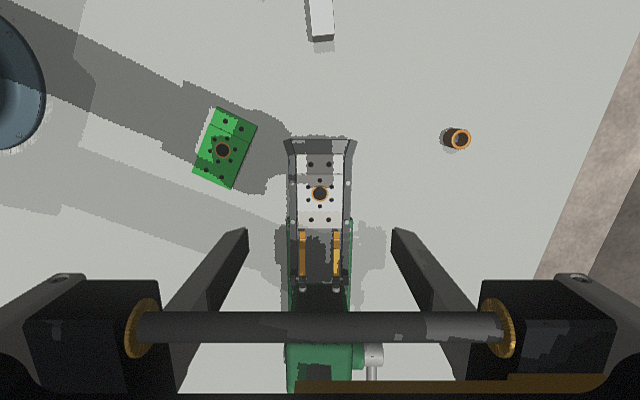

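The wrist view shows the plate at (320,193) between its guides, the clips at (303,250) and (337,250), and the nest almost vertical in the image. Next I fit the nest axis.

```bash
python3 - <<'E'
from h import *
def ana(W,name):
    p=W.reshape(-1,3); p=p[~np.isnan(p[:,0])]
    g=p[(p[:,2]>.051)&(p[:,2]<.059)]
    for hd in (-79.,):
        h=np.radians(hd); n=np.array([np.cos(h),np.sin(h)]); l=np.array([-n[1],n[0]])
        q=g[:,:2]-[.5384,-.064]; a=q@n; b=q@l
        k=(np.abs(a)<.07)&(np.abs(b)<.06)
        a,b=a[k],b[k]
        # silhouettes per slice: outer edges of guides
        xs=[];mid=[]
        for x in np.arange(-.045,.045,.006):
            s=b[np.abs(a-x)<.003]
            if len(s)<8: continue
            xs.append(x); mid.append((s.min(),s.max()))
        mid=np.array(mid); c=mid.mean(1); f=np.polyfit(xs,c,1)
        print(name,"heading",hd+np.degrees(f[0]),"lat off mm",f[1]*1e3,"w",np.median(mid[:,1]-mid[:,0])*1e3)
        q=p[:,:2]-[.5384,-.064]; A=q@n;B=q@l
        # along axis extent of plate & bed : rows heights at b~0
        k=(np.abs(B)<.006)
        for x in np.arange(-.11,.12,.01):
            s=p[k&(np.abs(A-x)<.005),2]; print(round(x,3),len(s),np.round(np.median(s),4) if len(s) else None,end="; ")
        print()
ana(np.load("b.npz")["W"],"wrist")
d=env.camera("top"); ana(cloud(d),"top")
E
```

```text
wrist heading -80.0516395705209 lat off mm 0.19881640844817552 w 89.74493044121864
-0.11 56 -0.0001; -0.1 45 -0.0002; -0.09 48 -0.0004; -0.08 58 -0.0001; -0.07 70 0.0447; -0.06 1183 0.4055; -0.05 1425 0.4168; -0.04 63 0.0529; -0.03 63 0.0534; -0.02 55 0.057; -0.01 55 0.057; -0.0 53 0.0573; 0.01 51 0.0572; 0.02 54 0.057; 0.03 42 0.0537; 0.04 47 0.0529; 0.05 51 0.0528; 0.06 33 0.0452; 0.07 48 0.0449; 0.08 326 0.1868; 0.09 191 0.2526; 0.1 161 0.2545; 0.11 286 0.2595; 
top heading -33.77918795116161 lat off mm 29.098366169722304 w 66.41154804394334
-0.11 23 -0.0009; -0.1 211 0.5783; -0.09 331 0.6137; -0.08 208 0.6149; -0.07 228 0.6059; -0.06 254 0.6079; -0.05 242 0.6091; -0.04 239 0.6097; -0.03 225 0.61; -0.02 219 0.6096; -0.01 188 0.6088; -0.0 160 0.6077; 0.01 159 0.6061; 0.02 170 0.6061; 0.03 69 0.6037; 0.04 0 None; 0.05 0 None; 0.06 0 None; 0.07 0 None; 0.08 0 None; 0.09 0 None; 0.1 0 None; 0.11 0 None;
```

```bash
python3 - <<'E'
from h import *
h=np.radians(-72); n=np.array([np.cos(h),np.sin(h),0])
env.reach(np.array([.488,.2,.20])+n*0,down(h+np.pi))
s=env.sense(); d=env.camera("wrist"); print(s["t"],s["ee_pos"])
W=cloud(d,s); cv2.imwrite("pics/c_block.png",d["image"])
for m in env.masks_of("block_center","wrist"):
    p=W[m["pixels"]]; p=p[~np.isnan(p[:,0])]; q=p[(p[:,2]>.034)&(p[:,2]<.046)]
    if len(q)>5: print(m["score"],m["box"],np.median(q,0),rect(q[:,:2]))
p=W.reshape(-1,3); q=p[(p[:,2]>.034)&(p[:,2]<.046)&(np.hypot(p[:,0]-.488,p[:,1]-.2)<.08)]
print(rect(q[:,:2]),np.median(q[:,2]))
E
```

```text
5.675 [0.48879397 0.19949276 0.20075216]
((487.791015625, 201.7753143310547), (30.0092830657959, 119.63001251220703), 16.245338439941406) 0.039881556909907134
```

View pics/c_block.png

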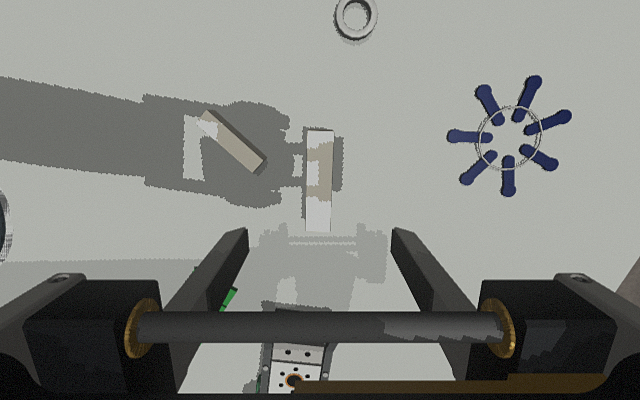

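The block is centred between the fingers, spanning (319,130) to (319,232). The fit puts it at (0.4878, 0.2018) with heading −73.8°. Next I grasp it.

```bash
python3 - <<'E'
from h import *
h=np.radians(-73.8); o=down(h+np.pi)
b=np.array([.4878,.2015,0])
env.reach(b+[0,0,.09],o)
print(env.move_linear(b+[0,0,.0215],v=.08,guard=8), env.sense()["ee_pos"])
env.grasp(45)
s=env.sense(); print(s["t"],s["opening"],s["ee_pos"],s["wrist_force"])
env.move_linear(b+[0,0,.10],v=.12)
# go in line with nest, behind the mouth, raised
hn=np.radians(-79.7); n=np.array([np.cos(hn),np.sin(hn),0]); c=np.array([.5384,-.064,0])
# block centre such that face is 25 mm behind plate trailing edge, raised
env.reach(c-n*(.056+.060+.025)+[0,0,.11],down(hn+np.pi))
env.wait(.3)
s=env.sense(); d=env.camera("wrist"); print(s["t"],s["opening"],s["ee_pos"],s["wrist_force"])
W=cloud(d,s); cv2.imwrite("pics/d_held.png",d["image"])
l=np.array([-n[1],n[0],0])
p=W.reshape(-1,3)-s["ee_pos"]; A=p@n;B=p@l
k=(np.abs(B)<.022)&(A<-.02)&(A>-.075)&(p[:,2]>-.002)&(p[:,2]<.03)
q=np.c_[A[k],B[k]]; print(k.sum(),A[k].min(),B[k].min(),B[k].max(),np.median(p[k,2]))
f=np.polyfit(A[k],B[k],1);print(np.degrees(f[0]))
d=env.camera("scene"); cv2.imwrite("pics/d_scene.png",d["image"][120:300,100:420].repeat(2,0).repeat(2,1))
E
```

```text
False [0.48830026 0.20159288 0.02194607]
8.3 0.029682889431839325 [0.48778194 0.20148714 0.02147384] [-0.75315666 -0.84643294  0.84328479]
9.9917 0.0294471027445383 [0.51288697 0.07568744 0.10975885] [ 0.65379132  0.73706406 -2.47022745]
4211 -0.05998221562218611 -0.014757029672054946 0.015456686761704053 0.01843534160331009
0.23063421269318116
```

View pics/d_held.png

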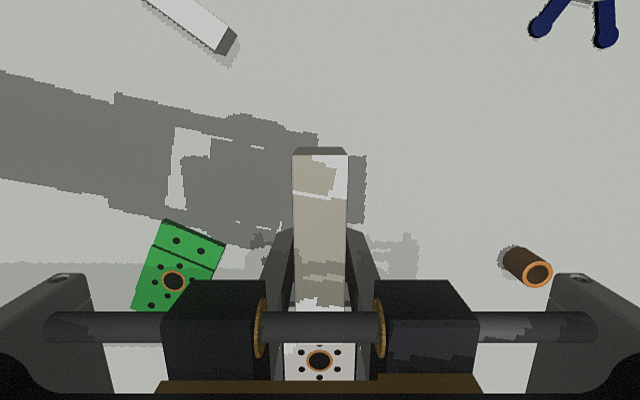

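View pics/d_scene.png

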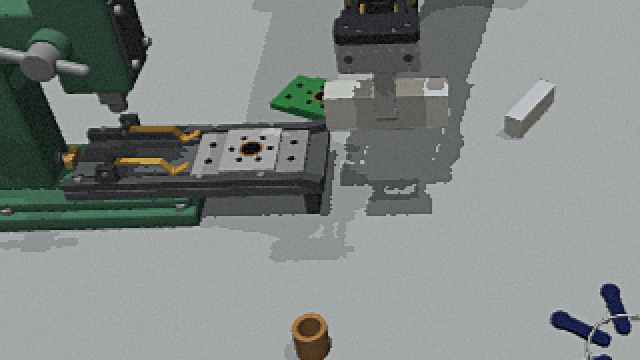

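The block is held straight: yaw error 0.2°, rear end at −60 mm and underside 21.6 mm below the TCP. Next I lower it in line and push in segments.

```bash
cat >> h.py <<'E'
hn=np.radians(-79.7); n=np.array([np.cos(hn),np.sin(hn),0]); c=np.array([.5384,-.064,0])
l=np.array([-n[1],n[0],0])
def at(a,z=.069): return c+n*(a-.116)+[0,0,z]   # a = plate centre travel with block face touching
def st():
    s=env.sense(); f=s["wrist_force"]; p=s["ee_pos"]-c
    return "t %.2f a %.1f lat %.1f z %.1f Fn %.1f Fl %.1f Fz %.1f"%(s["t"],(p@n+.116)*1e3,p@l*1e3,s["ee_pos"][2]*1e3,-f@n,f@l,f[2])
E
python3 - <<'E'
from h import *
print(env.move_linear(at(-.025),v=.06,guard=8),st())
for a in (-.004,.008,.016,.022,.028,.034):
    print(env.move_linear(at(a),v=.02,guard=15),st())
d=env.camera("scene"); cv2.imwrite("pics/e_scene.png",d["image"][120:300,60:380].repeat(2,0).repeat(2,1))
E
```

```text
False t 10.93 a -24.9 lat 0.3 z 69.2 Fn 0.3 Fl -0.5 Fz -0.9
False t 12.12 a -4.1 lat -0.0 z 69.0 Fn -0.3 Fl -0.3 Fz -2.4
False t 12.88 a 8.2 lat 0.0 z 69.0 Fn -0.4 Fl -1.0 Fz -2.2
False t 13.43 a 15.1 lat -0.1 z 69.0 Fn 4.9 Fl 0.1 Fz -0.8
False t 13.88 a 22.3 lat -0.1 z 68.9 Fn 0.8 Fl -0.3 Fz -1.7
False t 14.32 a 28.6 lat 0.1 z 69.0 Fn -0.3 Fl 0.0 Fz -2.2
False t 14.78 a 34.6 lat 0.0 z 69.0 Fn 0.8 Fl -0.4 Fz -1.0
```

View pics/e_scene.png

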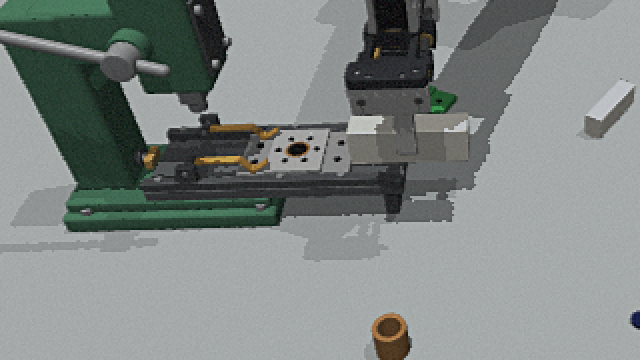

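The block sits between the guides and the clips are now on the front flange (flange climb was at a≈15 mm). Continuing over the land.

```bash
python3 - <<'E'
from h import *
for a in (.040,.046,.052,.060,.075,.090):
    print(env.move_linear(at(a),v=.02,guard=16),st())
d=env.camera("scene"); cv2.imwrite("pics/f_scene.png",d["image"][120:300,60:380].repeat(2,0).repeat(2,1))
E
```

```text
False t 15.28 a 40.3 lat -0.0 z 68.9 Fn 2.5 Fl 0.8 Fz -2.7
False t 15.72 a 44.7 lat -0.2 z 68.9 Fn 6.9 Fl 1.0 Fz 0.2
False t 16.18 a 52.5 lat 0.1 z 69.1 Fn 0.2 Fl 0.5 Fz -1.5
False t 16.73 a 60.5 lat -0.0 z 69.0 Fn 0.5 Fl 0.0 Fz -1.1
False t 17.62 a 75.6 lat 0.0 z 69.0 Fn 0.8 Fl 0.4 Fz -1.7
False t 18.52 a 90.6 lat 0.0 z 69.0 Fn 0.9 Fl 0.5 Fz -1.5
```

View pics/f_scene.png

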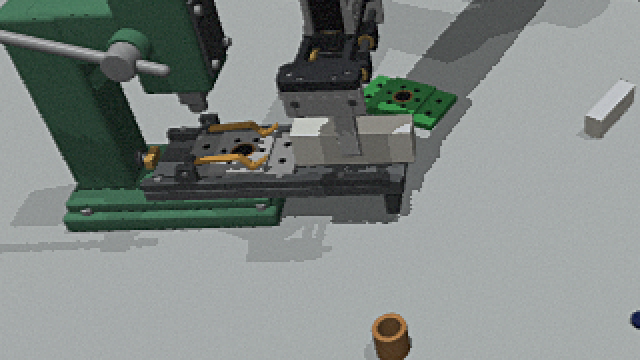

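Both clips are on the raised land. Now the slow final part.

```bash
python3 - <<'E'
from h import *
for a in np.arange(.094,.134,.003):
    g=env.move_linear(at(a),v=.006,guard=7); print(g,st())
    s=env.sense()
    if g or -s["wrist_force"]@n>7: break
d=env.camera("scene"); cv2.imwrite("pics/g_scene.png",d["image"][120:300,60:380].repeat(2,0).repeat(2,1))
print(st())
E
```

```text
False t 19.39 a 94.1 lat -0.1 z 68.9 Fn 3.8 Fl -0.2 Fz -1.7
False t 20.04 a 97.4 lat -0.1 z 68.9 Fn 2.1 Fl 0.3 Fz -2.7
False t 20.69 a 100.3 lat -0.0 z 69.0 Fn 2.4 Fl -0.4 Fz -2.3
False t 21.34 a 103.7 lat 0.2 z 69.3 Fn 0.1 Fl 0.4 Fz -1.2
False t 21.99 a 105.6 lat -0.1 z 68.9 Fn 3.5 Fl -0.5 Fz -0.7
False t 22.64 a 109.3 lat -0.1 z 68.9 Fn 2.5 Fl -0.4 Fz -1.5
False t 23.29 a 112.3 lat -0.0 z 69.0 Fn 1.7 Fl 0.5 Fz -2.3
False t 23.94 a 115.3 lat 0.0 z 69.0 Fn 2.0 Fl -0.3 Fz -2.3
False t 24.59 a 118.3 lat 0.0 z 69.0 Fn 0.9 Fl 0.7 Fz -1.2
False t 25.24 a 121.3 lat -0.0 z 69.0 Fn 2.2 Fl -0.3 Fz -2.8
False t 25.89 a 124.3 lat 0.0 z 69.0 Fn 2.2 Fl 0.6 Fz -2.4
True t 26.29 a 124.6 lat -0.6 z 68.3 Fn -0.4 Fl 1.0 Fz -1.8
t 26.34 a 124.3 lat -1.0 z 67.9 Fn 0.7 Fl 0.1 Fz -1.7
```

View pics/g_scene.png

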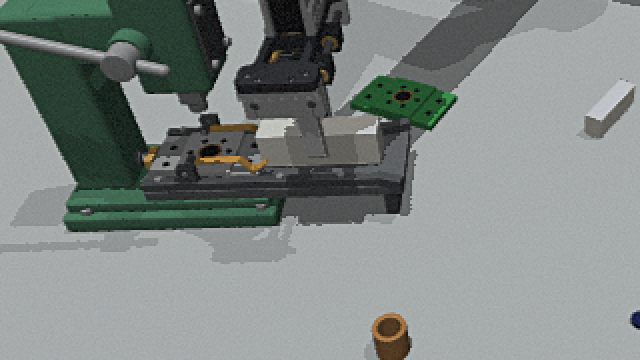

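```bash
python3 - <<'E'
from h import *
for i in range(3):
    env.wait(.1); print(st())
s=env.sense(); print(s["qpos"],s["joint_vel"],s["moment"],s["opening"])
g=env.move_linear(at(.1235),v=.006); print(st())
for a in (.1245,.1255,.1265):
    g=env.move_linear(at(a),v=.005,guard=7); print(g,st())
    env.wait(.1); print(st())
    if g: break
E
```

```text
t 26.44 a 123.8 lat -1.4 z 67.4 Fn 0.5 Fl 0.1 Fz -1.7
t 26.54 a 123.5 lat -1.5 z 67.3 Fn 0.2 Fl 0.8 Fz -1.6
t 26.64 a 123.4 lat -1.5 z 67.3 Fn -0.0 Fl 0.1 Fz -1.3
[-0.34278205  0.18449611  1.92115929  0.00402978  1.04207411 -0.52381703] [-0.00026427 -0.00045095  0.00091773  0.00206614  0.00223176 -0.00155435] [-0.09397686  0.08122583  0.03694329] 0.029845335904102568
t 27.14 a 123.5 lat 0.1 z 69.1 Fn -0.1 Fl 0.1 Fz -1.7
False t 27.49 a 124.5 lat -0.0 z 69.0 Fn -0.3 Fl 0.6 Fz -1.6
t 27.59 a 124.5 lat -0.0 z 69.0 Fn -0.7 Fl -0.2 Fz -2.0
False t 27.94 a 125.0 lat -0.1 z 68.9 Fn 2.9 Fl -0.3 Fz -0.9
t 28.04 a 125.0 lat -0.1 z 68.9 Fn 4.7 Fl 0.7 Fz -0.6
False t 28.39 a 125.1 lat -0.1 z 68.8 Fn 7.3 Fl 0.9 Fz 0.3
t 28.49 a 125.1 lat -0.1 z 68.8 Fn 7.7 Fl 1.3 Fz 1.1
```

The position is solid at a = 125.1 mm and the force rises about 5 N/mm, so this is the stop. Next I hold at about 10 N.

```bash
python3 - <<'E'
from h import *
env.move_linear(at(.127),v=.005); print(st())
for i in range(6):
    env.wait(.12); print(st())
d=env.camera("scene"); im=d["image"][150:240,100:260]; cv2.imwrite("pics/h_scene.png",cv2.resize(im,None,fx=5,fy=5,interpolation=cv2.INTER_CUBIC))
for m in env.masks_of("plate_center","scene"):
    print(m["score"],m["box"])
E
```

```text
t 28.74 a 125.1 lat -0.1 z 68.8 Fn 8.2 Fl 0.7 Fz 0.5
t 28.86 a 125.2 lat -0.2 z 68.8 Fn 9.5 Fl 0.6 Fz 1.3
t 28.98 a 125.1 lat -0.1 z 68.8 Fn 9.5 Fl 1.3 Fz 0.3
t 29.09 a 125.1 lat -0.1 z 68.8 Fn 8.4 Fl 0.5 Fz 1.4
t 29.21 a 125.1 lat -0.1 z 68.8 Fn 9.6 Fl 0.1 Fz 0.2
t 29.32 a 125.1 lat -0.2 z 68.8 Fn 8.7 Fl 0.8 Fz 0.6
t 29.44 a 125.2 lat -0.2 z 68.8 Fn 8.7 Fl 0.0 Fz 0.8
0.9 [234.3, 159.4, 286.5, 185.4]
0.58 [133.4, 187.6, 192.0, 210.6]
0.28 [189.4, 176.3, 252.5, 202.1]
```

View pics/h_scene.png

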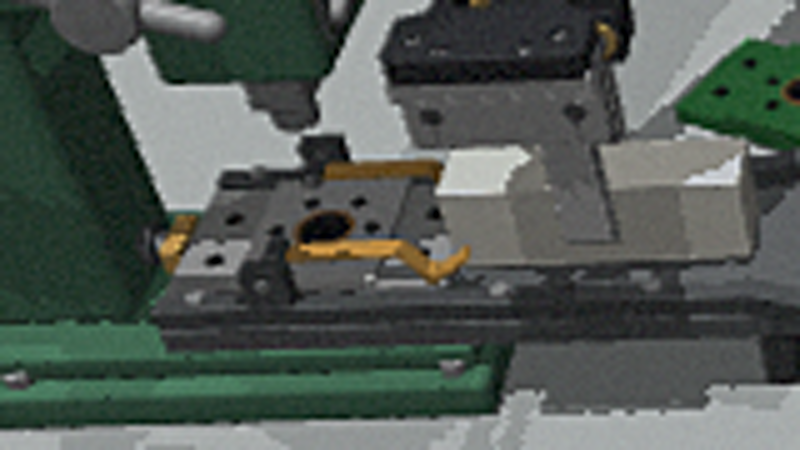

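The plate's leading edge is on the screw pad and the clip toe is behind the land at about (430,275). It was held at about 9 N. Next I retract and set the block back at its original spot.

```bash
python3 - <<'E'
from h import *
env.move_linear(at(.120),v=.02); print(st())
env.move_linear(at(.06),v=.08); env.move_linear(at(.06,.12),v=.12)
h=np.radians(-73.8); o=down(h+np.pi); b=np.array([.4878,.2015,0])
env.reach(b+[0,0,.10],o)
env.move_linear(b+[0,0,.030],v=.08)
print(env.move_linear(b+[0,0,.0212],v=.02,guard=6),st())
env.wait(.2); print(env.sense()["ee_pos"],env.sense()["wrist_force"])
env.ungrasp(); env.wait(.2)
env.move_linear(b+[0,0,.20],v=.12)
s=env.sense(); d=env.camera("wrist"); W=cloud(d,s); cv2.imwrite("pics/i_wrist.png",d["image"])
p=W.reshape(-1,3); q=p[(p[:,2]>.03)&(p[:,2]<.05)&(np.hypot(p[:,0]-.488,p[:,1]-.2)<.08)]
print(rect(q[:,:2]),np.percentile(q[:,2],[5,50,95]),s["t"])
d=env.camera("scene"); im=d["image"]; cv2.imwrite("pics/i_scene.png",im); cv2.imwrite("pics/i_z.png",cv2.resize(im[150:240,100:260],None,fx=5,fy=5,interpolation=cv2.INTER_CUBIC))
E
```

```text
t 30.04 a 120.3 lat 0.1 z 69.1 Fn 0.3 Fl 1.1 Fz -1.9
True t 33.87 a -154.3 lat -2.3 z 21.5 Fn -0.8 Fl 0.1 Fz 3.2
[0.4878474  0.20151822 0.02147182] [0.5483283  0.85115442 5.3267293 ]
((488.1310119628906, 201.91940307617188), (30.02941131591797, 119.46687316894531), 16.253936767578125) [0.03858168 0.03981865 0.04099996] 36.9917
```

View pics/i_scene.png

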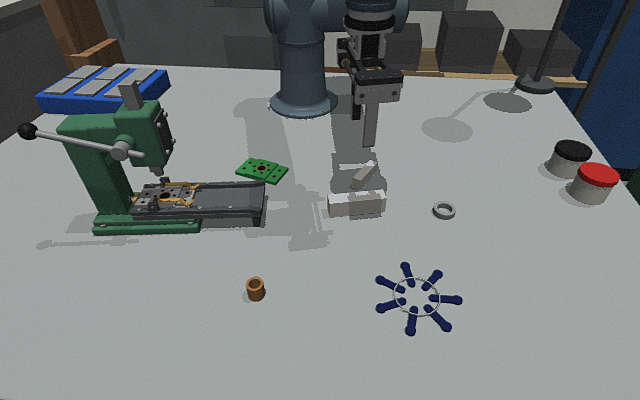

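View pics/i_z.png

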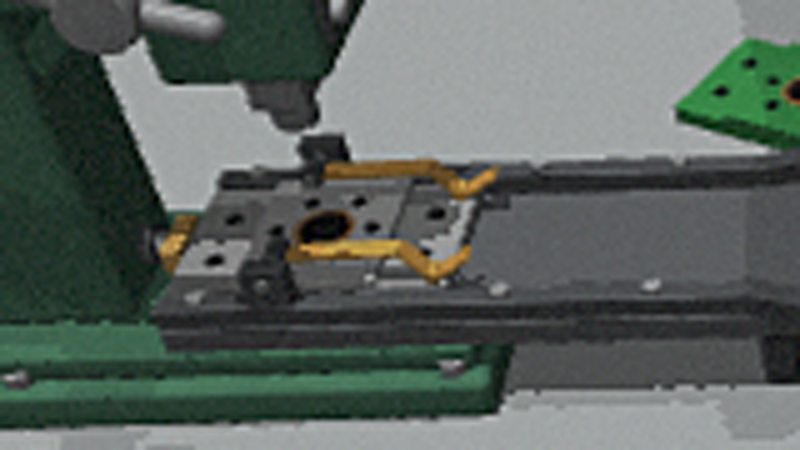

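Both clip toes are down on the rear flange at (430,275) and (460,190). The plate hasn't moved, the block is back flat on the table, and the other parts are where they started. Handing in.

```bash
python3 - <<'E'
from h import *
env.wait(.3); print(env.job_done(), env.sense()["t"])
E
```

```text
the job is handed in; nothing more can be done
the job is handed in; nothing more can be done
```

The valve plate is loaded: I pushed it with the nylon block under both clips until it stopped hard against the stop screw. I held it there at about 9 N for roughly 0.7 s. The job was handed in at about 37 s of robot time; it gave no verdict.

- **Push force:** the highest force I read at the wrist was about 9.6 N. I read it only between moves, so a brief higher peak could have gone unseen.
- **Stop contact:** the guard first tripped near the stop at 124.6 mm of travel, and the arm then sagged back about 1 mm. I pushed again, and the plate stopped solidly at 125.1 mm with the force rising steadily.
- **Clips and plate:** the last pictures show both clip toes down on the rear flange behind the land, and the plate's front edge at the screw pad. After I withdrew the block I judged this from the pictures only; nothing measured the remaining bearing force on the screw.
- **Push block:** it is back at its original spot, the same way up, with its top about 39.8 mm above the table.
- **Other parts:** the bushing, the seat insert and the reed valves look unmoved in the last scene picture; I did not re-measure them.

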